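Put garlic away in a box with a locking lid stay

TASK

Put the garlic bulb away in the wooden storage box: raise the lid by its brass front bar just until the folding stay on the box's left side comes straight and its knee snaps over, so that the lid stands open by itself, and set the garlic on the cork floor inside. Then take the red knob at the stay's knee, bring it back forward over straight (the lid lifts slightly as it goes) and fold the knee, lowering the lid gently with it until it is fully shut; leave the bulb inside and let go. Do not force the lid once the stay is taut, do not let the lid slam, and leave the other things where they stand.

Things in the scene. Friction and masses are not known exactly. Their poses are not given: they have to be found in the camera images.
- storage_box: Open wooden box, fixed to the worktop, 200 (x) by 240 (y) by 115 mm high, walls 10 mm, 70 mm deep inside (cork floor 45 mm above the worktop). Origin: centre of the underside; x points to the hinge side (away from the robot), y to the left, z up.
- lid_hinge (a point): Middle of the hinge axis, which runs along the box's y at the top of its back wall (box frame 100, 0, 116 mm).
- lid_bar (a point): Middle of the brass bar at the lid's front edge: round, 10 mm thick, 100 mm long along the box's y, on posts at its ends, 36 mm in front of the edge (31 mm gap). 236 mm from the hinge axis, 5 mm above the lid's underside; swings up and back with the lid. Lifting takes the lid's weight only (1 to 3 N) until the stay is taut, then about 0.9 N more per mm of travel.
- lid (a joint): Lid angle: 0 shut, grows as the front rises. Wooden panel 202 x 244 x 10 mm, 0.3 to 0.6 kg. Falls shut when let go unless the stay is locked. The stay comes taut somewhere from 1.15 to 1.45 rad: a screw sets the length of its upper arm, which differs each time and is not told, so it must be felt. Lowered from there by 0.06 to 0.09 rad, the lid rests on the locked stay.
- stay_knee (a joint): Knee of the folding stay: two flat steel arms, 70 mm between pivots, outside the left (+y) wall. About 0 with the lid shut (folded forward and down), 2.08 arms in line, 2.53 at its stop: past in line, locked. A light spring turns it to the stop when the lid is at its highest and then eased down. Pushed forward over the line (2 to 6 N at the knob), it folds under the lid's weight.
- stay_pivot (a point): Lower pivot of the stay on the box's left wall (box frame 40, 132, 104 mm). The knee swings about it on a radius of 70 mm in the box's x-z plane: from up and slightly back (locked), over the top to the front, then down (lid shut).
- knob_grip (a point): Middle of the red round knob on the knee: 16 mm thick, 44 mm long along the box's y, 52 mm outside the box's left wall, a 21 mm rim at its outer end. It spins freely on its pin, so it can be pinched with the fingers closing along the box's x and led round. About 52 mm above the worktop with the lid shut, 175 mm with it locked open.
- stay_bracket (a joint): How far the stay's springy bracket is pulled up from its place (m), 0 at rest; about 15 N per mm. More than 3 mm either way damages it: reached when the lid bar is pulled about 12 mm past taut (about 11 N over the lid's weight).
- garlic: Garlic bulb, 48 x 50 x 51 mm, about 25 g, standing on the worktop. Origin: centre of its underside, z up.
- garlic_center (a point): Centre of the garlic bulb, 25 mm above its underside.
- tin: Small tin, 75 mm across, 58 mm high, bystander. Origin: centre of its underside.
- mug: Orange mug, 82 mm across, 114 mm with its handle, 97 mm high, bystander. Origin: centre of its underside.
- spice_jar: Spice jar, 44 mm across, 96 mm high, bystander. Origin: centre of its underside.

How it is judged:
By the outcome, as a careful person would: the job done as asked, in the order asked, and still so for the second after the job is handed in, with the robot touching nothing.
It also fails if it takes over 72 s, if anything falls off the work surface, if the arm or the gripper's body presses on something with over 40 N, if the wrist force passes 120 N, or if a joint passes its speed limit or range.

ROBOT

A 6-joint arm with a two-finger parallel gripper is mounted at the origin on a cart in front of the work surface, level with it; the furniture and walls round the work are solid. World frame = base frame: x ahead of the robot, y to its left, z up, the work surface at z = 0. Lengths are in mm, angles in degrees, forces in N, time in s.
With the tool pointing down it reaches from about 300 to 850 mm from the base axis. Payload 4.2 kg.
Tool frame: the origin (TCP) lies at the very end of the fingers, on their centre line; the grasp point (between the pads) lies env.pinch_z behind it (env.pinch_z is the distance from the TCP to the grasp point, in mm); z points along the fingers, y is the line along which they close (so a half turn about z gives the same grasp; the last joint's range is limited). The gripper opens to 91 mm and grips with 3 to 60 N. Pads are 32 mm wide; open, the fingers measure 118 mm over their backs; the gripper's body (76 mm by 178 mm) begins 60 mm behind the grasp point.
Start: joints at [62.051, 18.312, 89.639, -0, 72.044, -1.146], TCP at [259.286, 513.239, 213.976] pointing down, gripper open.
Joint ranges: [-177.97, 177.97], [-48.28, 115.42], [12.27, 149.76], [-77.06, 257.06], [2.81, 150.46], [-146.56, 146.56]. Speed limits (degrees/s): [147.25, 147.25, 180, 180, 180, 180].

INTERFACE

Orientations are given as [roll, pitch, yaw] about the fixed x, y, z axes, in that order (R = Rz(yaw) Ry(pitch) Rx(roll)).
In Python, from workcell import state, vision, job_done, env gives the robot as it stands.
- The arm moves only by the tool servo_tool, never from a script. Its argument "rows" is a list of rows, each a list of 5 numbers: the shift along the tool's x, y, z scaled (see below), then the turn about the tool's z scaled (see below), then the opening, from 0 (shut) to 1 (fully open). A call has 1 to 20 rows; each row is the pose to reach, as a shift and turn from the pose commanded when the call began, along the tool's axes at that moment; what a row does not reach only later rows make up. The controller multiplies each number of a shift by 200 mm and each number of a turn by 90 degrees. A row lasts 1/12 s, in which the tool goes at most 41.7 mm and 7.16 degrees, less where a joint would pass 70% of its speed; a pose out of reach is approached as far as the arm can. A call with a number of a shift or a turn outside -1 to 1 is refused whole. A call with a gripper value outside its range is refused whole. The fingers move at their own pace and stop on an object; "force" is the grip in N (left out, the last holds). Time passes only in rows, so rows that repeat a pose let the fingers close. It gives the time, the measured TCP pose, the force, the opening and the grip force at its end, in the units of the state.
- state(): the state, without advancing time (a new reading comes with each control period).
- vision.grab_frame(name): name is "scene" or "top"; returns the picture (480x640x3 uint8, red, green, blue); there is no depth.
- vision.camera_info(name): a dict with "vertical_fov" (degrees; the focal length in pixels is half the picture's height over the tangent of half this angle, whatever the lens; pixels are square), "cx", "cy" (the principal point, pixels), "T" (4x4, takes a point from camera to world coordinates). Camera axes: x right, y up, looking along -z (the intrinsics and any distortion apply to the point x, -y, -z); pixel columns grow to the right and rows downward; lengths in mm; the calibration is good to about 2 mm. A picture is of the moment at which its call begins. camera_info takes no time and is no camera call.
- job_done(): hands the job in; it is judged then, once.
The state is a dict: "time_s": time; "qpos": joint angles; "qvel": joint speeds; "effort": joint torques, N m; "ee_pos": TCP position; "ee_rot": TCP orientation; "force": force on the tool from outside, world axes, zero at the start; "torque": the same for the moment, N m; "gripper_width": finger opening in mm; "gripper_force": force on a finger pad.
Only numpy, scipy, OpenCV 4.12 (cv2) and the standard library are available. Lean on these libraries where they do the work, as an engineer would, in place of code of your own. Each camera call takes 0.05 s, during which the arm holds its last target. There are 200 camera calls.

## Working session

There is one attempt and no reset: what is moved stays moved. The work goes in short steps, Python scripts to look and compute and a tool call to move; the robot and the scene stay as the last step left them, time stands still between calls to the robot, and variables do not carry over. Pictures are saved under pics/ and viewed, at most 13 in all, crops included, and the job is handed in when it is done.

Besides the shell and the picture viewer there is one more tool, called after "Call:" as name(argument=value, ...), one argument or row to a line, values as JSON. servo_tool: Moves the arm, as the interface text tells. Its arguments: {"type":"object","properties":{"rows":{"type":"array"},"force":{"type":"number"}},"required":["rows"]}

```bash
mkdir -p pics; ls; python3 - <<'E'
from workcell import state, vision, env
import cv2
print(state(), env.pinch_z)
for n in("scene","top"):
    im=vision.grab_frame(n); cv2.imwrite(f"pics/{n}0.png",im[:,:,::-1]); i=vision.camera_info(n); print(n,i)
E
```

```text
pics
{'time_s': 0.0, 'qpos': array([ 6.20511313e+01,  1.83520506e+01,  8.97083248e+01, -1.66441554e-03,
        7.20435381e+01, -1.14471379e+00]), 'qvel': array([ 0.09490247, -0.00450157, -0.05732738,  0.02666163,  0.00531823,
       -0.04494861]), 'effort': array([-1.67836577e-03, -4.12458980e+01, -2.31975031e+01,  7.24125886e-02,
        4.55535657e-02, -1.61104763e-04]), 'ee_pos': array([259.04455988, 512.75961697, 213.10318106]), 'ee_rot': array([-1.79896076e+02, -4.93856066e-04,  1.53196359e+02]), 'force': array([-0.29929737, -0.51310753, -0.01873418]), 'torque': array([-0.03632042, -0.02268869,  0.04797973]), 'gripper_force': 0.0, 'gripper_width': 91.45083216209966} 18.8
scene {'vertical_fov': 49.65125158082203, 'cx': 317.70646220949925, 'cy': 244.62035518618094, 'T': array([[ 6.44835393e-01,  3.89710352e-01, -6.57505254e-01,
        -2.49819450e+02],
       [-7.64075585e-01,  3.06862283e-01, -5.67471620e-01,
        -7.28458007e+02],
       [-1.93860014e-02,  8.68309496e-01,  4.95643826e-01,
         7.37252594e+02],
       [ 0.00000000e+00,  0.00000000e+00,  0.00000000e+00,
         1.00000000e+00]])}
top {'vertical_fov': 47.23760516908402, 'cx': 316.9085484524065, 'cy': 240.50951399982017, 'T': array([[-2.13751506e-02,  9.83604684e-01, -1.79066825e-01,
         3.38310600e+02],
       [-9.99596035e-01, -2.43815401e-02, -1.46050575e-02,
        -2.26990896e+01],
       [-1.87315279e-02,  1.78682303e-01,  9.83728501e-01,
         1.34329874e+03],
       [ 0.00000000e+00,  0.00000000e+00,  0.00000000e+00,
         1.00000000e+00]])}
```

View pics/scene0.png

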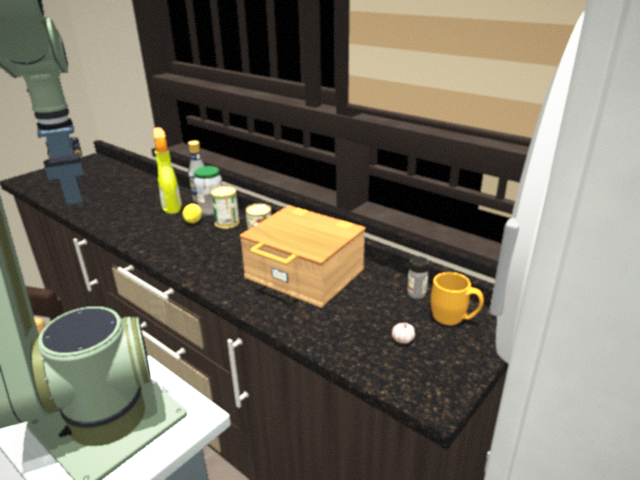

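View pics/top0.png

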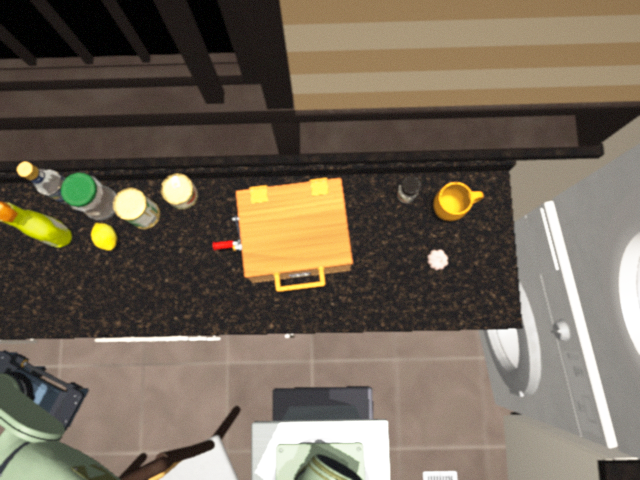

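The scene shows the shut box, with the garlic at scene px (403,333) and top px (438,260). In the top view the brass bar is around (300,285) and the red knob around (225,245). The mug and jar are to the right, and the tin is near (180,190).

```bash
cat > h.py <<'E'
import numpy as np, cv2
from workcell import state, vision, env
def ray(n,u,v):
    i=vision.camera_info(n); f=240/np.tan(np.radians(i["vertical_fov"]/2)); T=i["T"]
    d=T[:3,:3]@np.array([(u-i["cx"])/f,-(v-i["cy"])/f,-1]); return T[:3,3],d/np.linalg.norm(d)
def onz(n,u,v,z):
    o,d=ray(n,u,v); return o+d*(z-o[2])/d[2]
def two(a,b):
    (o,d),(p,e)=ray("top",*a),ray("scene",*b)
    s=np.linalg.lstsq(np.c_[d,-e],p-o,rcond=None)[0]; P,Q=o+d*s[0],p+e*s[1]; return (P+Q)/2,np.linalg.norm(P-Q)
def toolmove(target,yaw=None):
    "shift in tool axes scaled, from the measured pose"
    from scipy.spatial.transform import Rotation as R
    s=state(); M=R.from_euler('xyz',s["ee_rot"],degrees=True).as_matrix()
    return M.T@(np.array(target)-s["ee_pos"])/200
E
python3 - <<'E'
from h import *
t=cv2.imread("pics/top0.png"); s=cv2.imread("pics/scene0.png")
hsv=cv2.cvtColor(t,cv2.COLOR_BGR2HSV)
red=((hsv[...,0]<6)|(hsv[...,0]>174))&(hsv[...,1]>180)&(hsv[...,2]>80)
red[:, :200]=0; red[:,260:]=0
v,u=np.nonzero(red); print("knob px",u.mean(),v.mean(),u.min(),u.max(),v.min(),v.max(), onz("top",u.mean(),v.mean(),52))
# garlic
def gar(im,x0,x1,y0,y1):
    h=cv2.cvtColor(im,cv2.COLOR_BGR2HSV); m=(h[...,1]<110)&(h[...,2]>120); k=np.zeros_like(m); k[y0:y1,x0:x1]=m[y0:y1,x0:x1]
    v,u=np.nonzero(k); return u.mean(),v.mean(),len(u)
a=gar(t,415,460,240,285); b=gar(s,385,420,315,350); print(a,b,onz("top",*a[:2],25),two(a[:2],b[:2]))
for p in [(277,290),(325,285)]: print("bar",onz("top",*p,120))
for p in [(245,280),(352,270),(342,180),(236,191)]: print("lid",onz("top",*p,120))
c=cv2.resize(t[160:310,200:370],None,fx=4.5,fy=4,interpolation=cv2.INTER_CUBIC); cv2.imwrite("pics/c1.png",c[:600,:800])
E
```

```text
knob px 221.83647798742138 244.67295597484278 212 232 240 249 [568.87282886 224.47832348  52.        ]
(np.float64(437.4852071005917), np.float64(259.1656804733728), 338) (np.float64(403.10353535353534), np.float64(332.08838383838383), 396) [ 525.24427669 -293.50091508   25.        ] (array([ 526.1088977 , -294.71960632,   19.77592682]), np.float64(0.3710003250502666))
bar [450.93710258  86.93778913 120.        ]
bar [459.6237824  -20.43894143 120.        ]
lid [475.01571852 158.58596237 120.        ]
lid [491.87923545 -81.73526606 120.        ]
lid [701.57893412 -65.52741019 120.        ]
lid [681.83276072 179.85708623 120.        ]
```

View pics/c1.png

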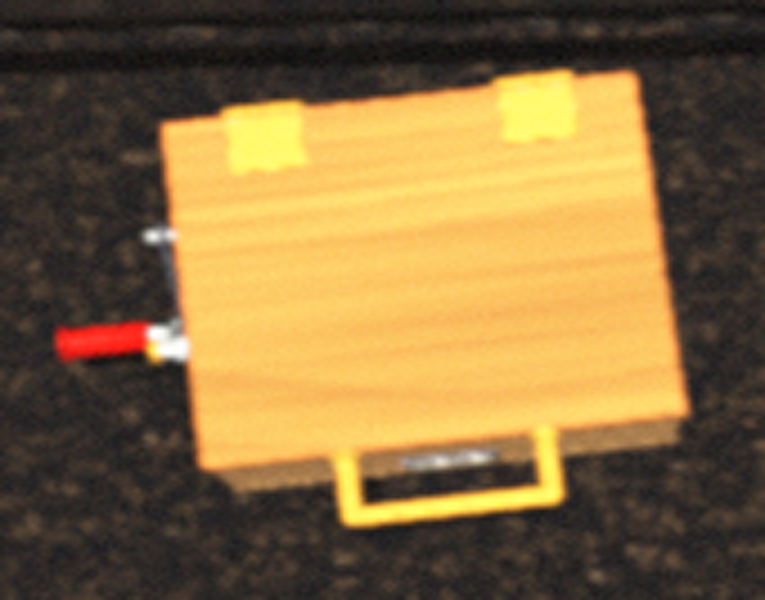

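The crop shows the lid corners at crop px (200,468), (688,414), (638,72) and (162,124). The bar runs (350,520) to (560,497), and the red knob is centred at about (102,341).

```bash
python3 - <<'E'
from h import *
g=lambda x,y:(200+x/4.5,160+y/4)
P={k:onz("top",*g(*p),126)[:2] for k,p in dict(FL=(200,468),FR=(688,414),BR=(638,72),BL=(162,124)).items()}
y1=P["FL"]-P["FR"];x1=P["BL"]-P["FL"];x2=P["BR"]-P["FR"];y2=P["BL"]-P["BR"]
print(P,*[np.linalg.norm(a) for a in (y1,y2,x1,x2)])
ang=lambda v,o:np.degrees(np.arctan2(v[1],v[0]))-o
print("yaw",[ang(y1,90),ang(y2,90),ang(x1,0),ang(x2,0)])
B=[onz("top",*g(*p),121)[:2] for p in((350,520),(560,497))]; print("bar",B,np.mean(B,0),ang(B[0]-B[1],90))
yaw=np.radians(np.mean([ang(y1,90),ang(y2,90),ang(x1,0),ang(x2,0)])); 
ex=np.array([np.cos(yaw),np.sin(yaw)]);ey=np.array([-ex[1],ex[0]])
c=np.mean(list(P.values()),0); print("lid centre",c,"yawdeg",np.degrees(yaw))
print("bar in lid-centre frame",(np.mean(B,0)-c)@ex,(np.mean(B,0)-c)@ey)
k=onz("top",221.8,244.7,52)[:2]; print("knob",k,(k-c)@ex,(k-c)@ey)
print(toolmove([0,0,0]))
E
```

```text
{'FL': array([481.09801335, 158.95449416]), 'FR': array([505.69283525, -83.90904338]), 'BR': array([704.5800429 , -64.94767631]), 'BL': array([680.14786324, 178.8635946 ])} 244.10572121596175 245.03237994595133 200.04303291751242 199.78902575363068
yaw [np.float64(5.782636572659811), np.float64(5.7224714879049685), np.float64(5.711766023065535), np.float64(5.445964241268702)]
bar [array([450.80496301,  85.11122685]), array([461.2288654 , -19.24205332])] [456.0169142   32.93458676] 5.704381874645378
lid centre [592.87968869  47.24034227] yawdeg 5.665709581224754
bar in lid-centre frame -137.60650134829046 -0.7242001473294923
knob [568.80918044 224.56537536] -6.446645902882331 178.8351125607484
[-1.13927949e-05 -2.87113637e+00  1.07053317e+00]
```

Call:
servo_tool(
  rows=[
    [-0.98,-0.85,0,0.639,0.27],
    [-0.98,-0.85,0,0.639,0.27],
    [-0.98,-0.85,0,0.639,0.27],
    [-0.98,-0.85,0,0.639,0.27],
    [-0.98,-0.85,0,0.639,0.27],
    [-0.98,-0.85,0,0.639,0.27],
    [-0.98,-0.85,0,0.639,0.27],
    [-0.98,-0.85,0,0.639,0.27],
    [-0.98,-0.85,0,0.639,0.27],
  ],
  force=10,
)

```text
time_s: 0.85
ee_pos: [357.8, 272.0, 213.8]
ee_rot: [-180.0, 0.0, 95.4]
force: [0.6, -0.1, 0.4]
gripper_width: 34.1
gripper_force: 0.0
```

```bash
python3 - <<'E'
from h import *
print(state()["ee_pos"],state()["ee_rot"],toolmove([456.2,33.3,175]))
E
```

```text
[357.76446031 272.01018771 213.8279469 ] [-1.79983063e+02  1.53485811e-03  9.54276297e+01] [-1.23474871  0.37713232  0.19406134]
```

Call:
servo_tool(
  rows=[
    [-1,0.377,0.19,0,0.27],
    [-1,0.377,0.19,0,0.27],
    [-1,0.377,0.19,0,0.27],
    [-1,0.377,0.19,0,0.27],
    [-1,0.377,0.19,0,0.27],
    [-1,0.377,0.19,0,0.27],
  ],
)

```text
time_s: 1.35
ee_pos: [453.8, 77.7, 174.7]
ee_rot: [-179.9, 0.1, 95.7]
force: [-0.7, 0.4, -0.1]
gripper_width: 24.6
gripper_force: 0.0
```

```bash
python3 - <<'E'
from h import *
print(state()["ee_pos"],state()["ee_rot"],toolmove([456.2,33.3,107]))
E
```

```text
[453.82711341  77.65274362 174.71646461] [-1.79941296e+02  1.27815636e-01  9.56860563e+01] [-0.22109221 -0.00981834  0.33908662]
```

Call:
servo_tool(
  rows=[
    [-0.22,-0.01,0.1,0,0.27],
    [-0.22,-0.01,0.1,0,0.27],
    [-0.22,-0.01,0.2,0,0.27],
    [-0.22,-0.01,0.2,0,0.27],
  ],
)

```text
time_s: 1.68
ee_pos: [452.5, 37.7, 133.4]
ee_rot: [-179.6, -0.0, 95.8]
force: [-1.2, -0.0, -0.9]
gripper_width: 24.4
gripper_force: 0.0
```

```bash
python3 - <<'E'
from h import *
print(state()["ee_pos"])
s=vision.grab_frame("scene")[:,:,::-1]; cv2.imwrite("pics/s1.png",cv2.resize(s[140:330,170:420],None,fx=3,fy=3,interpolation=cv2.INTER_CUBIC))
E
```

```text
[452.48793309  37.74720774 133.38849235]
```

View pics/s1.png

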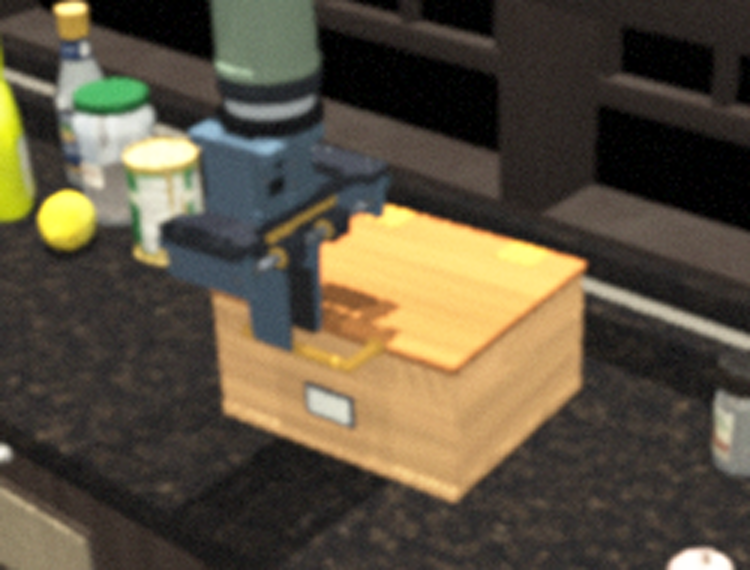

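The fingers straddle the bar line (crop about (290,340)) and the path down is clear. I'll descend and grip.

Call:
servo_tool(
  rows=[
    [-0.01,0.014,0.06,0,0.27],
    [-0.01,0.014,0.13,0,0.27],
    [-0.01,0.014,0.13,0,0.27],
    [-0.01,0.014,0.13,0,0],
    [-0.01,0.014,0.13,0,0],
    [-0.01,0.014,0.13,0,0],
    [-0.01,0.014,0.13,0,0],
    [-0.01,0.014,0.13,0,0],
  ],
  force=10,
)

```text
time_s: 2.4
ee_pos: [457.3, 36.4, 110.9]
ee_rot: [-180.0, -0.1, 95.7]
force: [-3.6, 2.5, 6.4]
gripper_width: 9.8
gripper_force: 10.0
```

```bash
python3 - <<'E'
from h import *
s=state(); print(s["ee_pos"],s["force"],s["gripper_width"])
# arc table: rows for lid angle from a to b, tool y = box x, tool z = -world z (scaled)
for a,b in((0,.4),(.4,.8),(.8,1.05)):
    for t in np.linspace(a,b,9)[1:]: print([0,round(236*(np.cos(a)-np.cos(t))/200,3),round(-236*(np.sin(t)-np.sin(a))/200,3),0,0],end=", ")
    print()
E
```

```text
[457.25042962  36.4034973  110.87229938] [-3.62468499  2.47337106  6.42672869] 9.803851611882315
[0, np.float64(0.001), np.float64(-0.059), 0, 0], [0, np.float64(0.006), np.float64(-0.118), 0, 0], [0, np.float64(0.013), np.float64(-0.176), 0, 0], [0, np.float64(0.024), np.float64(-0.234), 0, 0], [0, np.float64(0.037), np.float64(-0.292), 0, 0], [0, np.float64(0.053), np.float64(-0.349), 0, 0], [0, np.float64(0.072), np.float64(-0.405), 0, 0], [0, np.float64(0.093), np.float64(-0.46), 0, 0], 
[0, np.float64(0.024), np.float64(-0.054), 0, 0], [0, np.float64(0.051), np.float64(-0.106), 0, 0], [0, np.float64(0.081), np.float64(-0.157), 0, 0], [0, np.float64(0.113), np.float64(-0.207), 0, 0], [0, np.float64(0.147), np.float64(-0.255), 0, 0], [0, np.float64(0.184), np.float64(-0.301), 0, 0], [0, np.float64(0.223), np.float64(-0.345), 0, 0], [0, np.float64(0.265), np.float64(-0.387), 0, 0], 
[0, np.float64(0.027), np.float64(-0.025), 0, 0], [0, np.float64(0.054), np.float64(-0.05), 0, 0], [0, np.float64(0.083), np.float64(-0.073), 0, 0], [0, np.float64(0.112), np.float64(-0.096), 0, 0], [0, np.float64(0.142), np.float64(-0.118), 0, 0], [0, np.float64(0.172), np.float64(-0.138), 0, 0], [0, np.float64(0.203), np.float64(-0.158), 0, 0], [0, np.float64(0.235), np.float64(-0.177), 0, 0],
```

Call:
servo_tool(
  rows=[
    [0,0.001,-0.059,0,0],
    [0,0.006,-0.118,0,0],
    [0,0.013,-0.176,0,0],
    [0,0.024,-0.234,0,0],
    [0,0.037,-0.292,0,0],
    [0,0.053,-0.349,0,0],
    [0,0.072,-0.405,0,0],
    [0,0.093,-0.46,0,0],
  ],
)

```text
time_s: 3.07
ee_pos: [476.8, 38.4, 202.5]
ee_rot: [179.9, -0.1, 95.7]
force: [2.1, 1.3, -3.9]
gripper_width: 9.9
gripper_force: 10.0
```

Call:
servo_tool(
  rows=[
    [0,0.024,-0.054,0,0],
    [0,0.051,-0.106,0,0],
    [0,0.081,-0.157,0,0],
    [0,0.113,-0.207,0,0],
    [0,0.147,-0.255,0,0],
    [0,0.184,-0.301,0,0],
    [0,0.223,-0.345,0,0],
    [0,0.265,-0.387,0,0],
  ],
)

```text
time_s: 3.73
ee_pos: [528.9, 43.8, 279.6]
ee_rot: [-180.0, -0.1, 95.7]
force: [-1.2, 2.8, -2.1]
gripper_width: 9.7
gripper_force: 10.0
```

Call:
servo_tool(
  rows=[
    [0,0.027,-0.025,0,0],
    [0,0.054,-0.05,0,0],
    [0,0.083,-0.073,0,0],
    [0,0.112,-0.096,0,0],
    [0,0.142,-0.118,0,0],
    [0,0.172,-0.138,0,0],
    [0,0.203,-0.158,0,0],
    [0,0.235,-0.177,0,0],
    [0,0.235,-0.177,0,0],
  ],
)

```text
time_s: 4.48
ee_pos: [576.8, 48.4, 316.2]
ee_rot: [179.9, -0.1, 95.7]
force: [-3.8, 4.5, 4.5]
gripper_width: 10.0
gripper_force: 10.0
```

```bash
cat > arc.py <<'E'
from h import *
import sys
ex=np.array([np.cos(np.radians(5.67)),np.sin(np.radians(5.67)),0])
def th(s,O=np.array([591.8,46.7,0])):
    p=s["ee_pos"]+[0,0,env.pinch_z-5]-O-ex*100; return np.arctan2(p[2]-116,-p@ex), np.hypot(p[2]-116,p@ex)
s=state(); t,r=th(s); f=s["force"]; tan=np.array([np.sin(t)*ex[0],np.sin(t)*ex[1],np.cos(t)]); rad=np.array([-np.cos(t)*ex[0],-np.cos(t)*ex[1],np.sin(t)])
print("t",round(s["time_s"],2),"theta",t,"r",r,"pos",s["ee_pos"],"ftan",f@tan,"frad",f@rad,f,s["gripper_width"])
E
python3 arc.py; python3 - <<'E'
import numpy as np
a=1.05
print([[0,round(236*(np.cos(a)-np.cos(t))/200,3),round(-236*(np.sin(t)-np.sin(a))/200,3)] for t in np.arange(1.07,1.5,.02)])
E
```

```text
t 4.48 theta 1.078610313017681 r 242.8037407447009 pos [576.8205845   48.40404188 316.18341178] ftan -0.8011489155258462 frad 5.555101361110182 [-3.79378669  4.49487929  4.51713593] 9.981714686374817
[[0, np.float64(0.021), np.float64(-0.012)], [0, np.float64(0.041), np.float64(-0.023)], [0, np.float64(0.062), np.float64(-0.033)], [0, np.float64(0.084), np.float64(-0.044)], [0, np.float64(0.105), np.float64(-0.054)], [0, np.float64(0.127), np.float64(-0.063)], [0, np.float64(0.149), np.float64(-0.072)], [0, np.float64(0.171), np.float64(-0.08)], [0, np.float64(0.193), np.float64(-0.089)], [0, np.float64(0.215), np.float64(-0.096)], [0, np.float64(0.238), np.float64(-0.103)], [0, np.float64(0.26), np.float64(-0.11)], [0, np.float64(0.283), np.float64(-0.117)], [0, np.float64(0.306), np.float64(-0.122)], [0, np.float64(0.329), np.float64(-0.128)], [0, np.float64(0.352), np.float64(-0.133)], [0, np.float64(0.375), np.float64(-0.137)], [0, np.float64(0.398), np.float64(-0.141)], [0, np.float64(0.422), np.float64(-0.145)], [0, np.float64(0.445), np.float64(-0.148)], [0, np.float64(0.468), np.float64(-0.15)], [0, np.float64(0.492), np.float64(-0.153)]]
```

Call:
servo_tool(
  rows=[
    [0.007,0.015,-0.02,0,0],
    [0.007,0.037,-0.031,0,0],
    [0.007,0.037,-0.031,0,0],
    [0.007,0.037,-0.031,0,0],
  ],
)

```text
time_s: 4.82
ee_pos: [583.7, 49.1, 320.2]
ee_rot: [180.0, 0.1, 95.7]
force: [2.3, -0.3, -6.3]
gripper_width: 9.6
gripper_force: 10.0
```

```bash
python3 arc.py
```

```text
t 4.82 theta 1.1114597143992064 r 243.19900870585764 pos [583.69916794  49.10941635 320.19065565] ftan -0.8099658811201826 frad -6.672996438376738 [ 2.26889523 -0.25615711 -6.34042034] 9.578478456182491
```

Call:
servo_tool(
  rows=[
    [0,0.023,-0.007,0,0],
    [0,0.023,-0.007,0,0],
    [0,0.023,-0.007,0,0],
  ],
)

```text
time_s: 5.07
ee_pos: [587.9, 49.6, 322.4]
ee_rot: [180.0, 0.1, 95.7]
force: [0.8, -2.1, -4.7]
gripper_width: 10.0
gripper_force: 10.0
```

```bash
python3 arc.py
```

```text
t 5.07 theta 1.131092741383528 r 243.30416458798257 pos [587.92569309  49.6125897  322.3605562 ] ftan -1.414125041154973 frad -4.476442309140865 [ 0.83621244 -2.08746437 -4.65258601] 9.950184588889174
```

Call:
servo_tool(
  rows=[
    [0,0.021,-0.01,0,0],
    [0,0.021,-0.01,0,0],
    [0,0.021,-0.01,0,0],
  ],
)

```text
time_s: 5.32
ee_pos: [592.1, 50.1, 324.5]
ee_rot: [180.0, 0.1, 95.7]
force: [1.5, -4.0, -3.8]
gripper_width: 9.9
gripper_force: 10.0
```

```bash
python3 arc.py
```

```text
t 5.32 theta 1.1505565509032583 r 243.51428349199338 pos [592.12114991  50.05647459 324.52638401] ftan -0.5213943667056935 frad -3.8802943122616993 [ 1.50825073 -3.98608278 -3.75539249] 9.892018262709534
```

Call:
servo_tool(
  rows=[
    [-0.004,0.022,-0.007,0,0],
    [-0.004,0.022,-0.007,0,0],
    [-0.004,0.022,-0.007,0,0],
  ],
)

```text
time_s: 5.57
ee_pos: [596.4, 50.5, 326.5]
ee_rot: [179.9, -0.0, 95.7]
force: [-1.0, -1.1, 0.4]
gripper_width: 9.8
gripper_force: 10.0
```

```bash
python3 arc.py
```

```text
t 5.57 theta 1.169731545049873 r 243.58765444182595 pos [596.35449823  50.45961017 326.45795743] ftan -0.8150729018598319 frad 0.8271302778077606 [-0.96916086 -1.10208909  0.44329051] 9.786830198054608
```

Call:
servo_tool(
  rows=[
    [0,0.022,-0.009,0,0],
    [0,0.022,-0.009,0,0],
    [0,0.022,-0.009,0,0],
  ],
)

```text
time_s: 5.82
ee_pos: [600.7, 50.9, 328.3]
ee_rot: [179.9, -0.0, 95.7]
force: [-2.0, 0.1, 2.8]
gripper_width: 9.5
gripper_force: 10.0
```

```bash
python3 arc.py
```

```text
t 5.82 theta 1.1894397090353848 r 243.65167244509993 pos [600.74462825  50.91930147 328.34787856] ftan -0.8092222294437912 frad 3.312248545611619 [-2.00206601  0.0853253   2.77312224] 9.517853654886371
```

Call:
servo_tool(
  rows=[
    [0,0.022,-0.01,0,0],
    [0,0.022,-0.01,0,0],
    [0,0.022,-0.01,0,0],
  ],
)

```text
time_s: 6.07
ee_pos: [605.2, 51.4, 330.2]
ee_rot: [179.9, -0.0, 95.7]
force: [-1.9, -0.9, 4.6]
gripper_width: 9.4
gripper_force: 10.0
```

```bash
python3 arc.py
```

```text
t 6.07 theta 1.2093906223392124 r 243.7235486170744 pos [605.2254039   51.37817894 330.17917938] ftan -0.24556479877274917 frad 5.037499637634968 [-1.9306824  -0.90762244  4.62525159] 9.404566096202712
```

Call:
servo_tool(
  rows=[
    [0,0.022,-0.008,0,0],
    [0,0.022,-0.008,0,0],
    [0,0.022,-0.008,0,0],
  ],
)

```text
time_s: 6.32
ee_pos: [609.7, 51.8, 331.8]
ee_rot: [179.9, -0.0, 95.7]
force: [-3.1, -0.5, 5.8]
gripper_width: 9.7
gripper_force: 10.0
```

```bash
python3 arc.py
```

```text
t 6.32 theta 1.229131305864021 r 243.65222211131663 pos [609.74469744  51.82028331 331.76865976] ftan -1.0170384033339745 frad 6.491325089951629 [-3.09718808 -0.51798596  5.77534898] 9.699044444968642
```

Call:
servo_tool(
  rows=[
    [0,0.021,-0.012,0,0],
    [0,0.021,-0.012,0,0],
    [0,0.021,-0.012,0,0],
  ],
)

```text
time_s: 6.57
ee_pos: [614.0, 52.2, 333.3]
ee_rot: [180.0, -0.0, 95.7]
force: [-0.1, -0.3, 1.8]
gripper_width: 9.7
gripper_force: 10.0
```

```bash
python3 arc.py
```

```text
t 6.57 theta 1.247719089634178 r 243.75479137419774 pos [613.97380404  52.22565081 333.34363252] ftan 0.45700198581809937 frad 1.7342966386480458 [-0.09253823 -0.25477588  1.78966098] 9.68824401067283
```

Call:
servo_tool(
  rows=[
    [0,0.022,-0.008,0,0],
    [0,0.022,-0.008,0,0],
    [0,0.022,-0.008,0,0],
  ],
)

```text
time_s: 6.82
ee_pos: [618.3, 52.7, 334.9]
ee_rot: [180.0, -0.0, 95.7]
force: [0.6, 1.0, -0.3]
gripper_width: 9.6
gripper_force: 10.0
```

```bash
python3 arc.py
```

```text
t 6.82 theta 1.2667692319153454 r 243.84797205554162 pos [618.3423863   52.65066745 334.86477678] ftan 0.5971123131924441 frad -0.4769977734398616 [ 0.61409946  1.02662714 -0.27636747] 9.641021726691147
```

Call:
servo_tool(
  rows=[
    [0,0.022,-0.006,0,0],
    [0,0.022,-0.006,0,0],
    [0,0.022,-0.006,0,0],
  ],
)

```text
time_s: 7.07
ee_pos: [622.7, 53.1, 336.3]
ee_rot: [180.0, -0.0, 95.7]
force: [-0.2, 0.1, -0.8]
gripper_width: 9.7
gripper_force: 10.0
```

```bash
python3 arc.py
```

```text
t 7.07 theta 1.2856203384788911 r 243.9122549418569 pos [622.69948883  53.10441281 336.26116517] ftan -0.46166530348030255 frad -0.7223484678877495 [-0.24776686  0.06832739 -0.82305298] 9.707546407684113
```

Call:
servo_tool(
  rows=[
    [0,0.022,-0.006,0,0],
    [0,0.022,-0.006,0,0],
    [0,0.022,-0.006,0,0],
  ],
)

```text
time_s: 7.32
ee_pos: [627.1, 53.5, 337.5]
ee_rot: [180.0, -0.0, 95.7]
force: [0.2, 1.0, 0.2]
gripper_width: 9.7
gripper_force: 10.0
```

```bash
python3 arc.py
```

```text
t 7.32 theta 1.3044029920720142 r 243.92215678425032 pos [627.08780592  53.49592839 337.51820198] ftan 0.38461968763893917 frad 0.1523772075613583 [0.2318175  1.01474665 0.24825491] 9.688003826426502
```

Call:
servo_tool(
  rows=[
    [0,0.022,-0.005,0,0],
    [0,0.022,-0.005,0,0],
    [0,0.022,-0.005,0,0],
  ],
)

```text
time_s: 7.57
ee_pos: [631.8, 54.0, 338.8]
ee_rot: [179.9, -0.0, 95.7]
force: [0.1, 2.4, 0.5]
gripper_width: 9.9
gripper_force: 10.0
```

```bash
python3 arc.py
```

```text
t 7.57 theta 1.324427930121658 r 243.98258351221733 pos [631.7757913   53.95145635 338.81540827] ftan 0.4374968228802219 frad 0.40198628935868863 [0.09015188 2.39413718 0.49654643] 9.929270090402422
```

Call:
servo_tool(
  rows=[
    [0.003,0.022,-0.005,0,0],
    [0.003,0.022,-0.005,0,0],
    [0.003,0.022,-0.005,0,0],
  ],
)

```text
time_s: 7.82
ee_pos: [635.1, 54.3, 339.6]
ee_rot: [-179.9, 0.0, 95.7]
force: [-2.0, -0.8, 1.9]
gripper_width: 9.4
gripper_force: 10.0
```

```bash
python3 arc.py
```

```text
t 7.82 theta 1.3384282550871274 r 243.9736170741891 pos [635.07398838  54.34033043 339.61653294] ftan -1.5466983475047305 frad 2.298270421149497 [-1.96877712 -0.76150673  1.88032393] 9.371375212207221
```

Call:
servo_tool(
  rows=[
    [0,0.018,-0.004,0,0],
    [0,0.018,-0.004,0,0],
    [0,0.018,-0.004,0,0],
  ],
)

```text
time_s: 8.07
ee_pos: [638.6, 54.7, 340.5]
ee_rot: [-179.9, 0.0, 95.7]
force: [-4.4, -0.9, 3.3]
gripper_width: 9.6
gripper_force: 10.0
```

```bash
python3 arc.py
```

```text
t 8.07 theta 1.3535315954472371 r 244.00495177784998 pos [638.63884536  54.72377701 340.46856972] ftan -3.650572699232612 frad 4.1992180995368 [-4.40529265 -0.87240073  3.31358197] 9.598227457896048
```

Taut was felt at θ≈1.335, and I'm now about 4 mm past it. Next I ease down and look.

Call:
servo_tool(
  rows=[
    [0,0,0,0,0],
    [0,0,0,0,0],
    [0,-0.01,0.001,0,0],
    [0,-0.02,0.002,0,0],
    [0,-0.03,0.004,0,0],
    [0,-0.04,0.007,0,0],
    [0,-0.05,0.009,0,0],
    [0,-0.06,0.012,0,0],
    [0,-0.07,0.014,0,0],
    [0,-0.07,0.014,0,0],
  ],
)

```text
time_s: 8.9
ee_pos: [624.8, 53.4, 337.0]
ee_rot: [-180.0, 0.0, 95.7]
force: [-0.0, -4.2, -3.4]
gripper_width: 9.7
gripper_force: 10.0
```

```bash
python3 arc.py; python3 - <<'E'
from h import *
a=vision.grab_frame("scene")[:,:,::-1]; b=vision.grab_frame("top")[:,:,::-1]
cv2.imwrite("pics/ab.png",np.hstack([cv2.resize(a[100:330,190:400],(400,438)),cv2.resize(b[150:310,190:370],(400,438))]))
E
```

```text
t 8.9 theta 1.2948179110197964 r 244.0271330011366 pos [624.8089342   53.35987029 336.99291476] ftan -1.338034604749927 frad -3.1811278626763047 [-0.00984762 -4.15776656 -3.42534995] 9.664209344917696
```

View pics/ab.png

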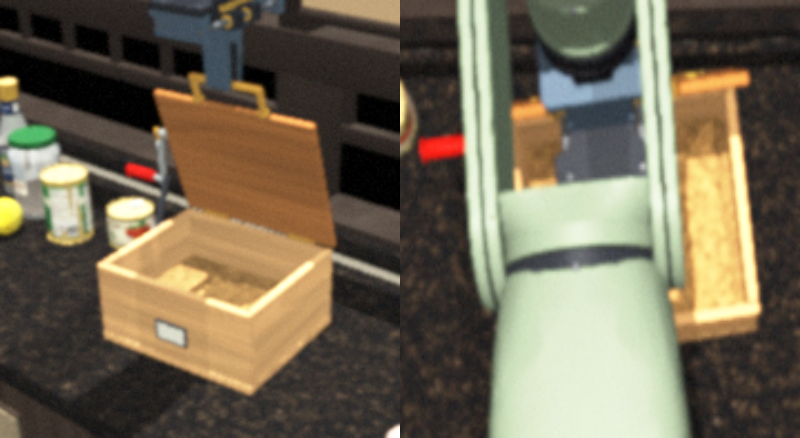

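The left half shows the lid raised with the knob at crop (143,172), behind straight. Continuing to ease down to find the rest.

Call:
servo_tool(
  rows=[
    [0,-0.01,0.002,0,0],
    [0,-0.02,0.004,0,0],
    [0,-0.025,0.006,0,0],
    [0,-0.025,0.006,0,0],
    [0,-0.025,0.006,0,0],
  ],
)

```text
time_s: 9.42
ee_pos: [620.3, 52.9, 335.7]
ee_rot: [-180.0, 0.0, 95.7]
force: [2.7, -4.1, -7.9]
gripper_width: 9.5
gripper_force: 10.0
```

```bash
python3 arc.py
```

```text
t 9.42 theta 1.2753987123811454 r 244.11195151904806 pos [620.2584505   52.92323945 335.7385998 ] ftan -0.08953541922191999 frad -8.208984088116049 [ 2.71863295 -4.06065525 -7.87948954] 9.4816028491674
```

Call:
servo_tool(
  rows=[
    [0,-0.01,0.002,0,0],
    [0,-0.018,0.004,0,0],
    [0,-0.018,0.004,0,0],
    [0,-0.018,0.004,0,0],
  ],
)

```text
time_s: 9.75
ee_pos: [617.5, 52.6, 334.9]
ee_rot: [179.9, 0.0, 95.7]
force: [5.2, -4.2, -7.8]
gripper_width: 9.8
gripper_force: 10.0
```

```bash
python3 arc.py
```

```text
t 9.75 theta 1.2635004937442131 r 244.17882721414875 pos [617.482593    52.60390564 334.94027405] ftan 2.205264038755679 frad -8.842517344808023 [ 5.21514366 -4.17986334 -7.76123652] 9.766818525012717
```

Call:
servo_tool(
  rows=[
    [-0.003,0.008,0.005,0,0],
    [-0.003,0.008,0.005,0,0],
    [-0.003,0.008,0.005,0,0.28],
    [-0.003,0.008,0.005,0,0.28],
    [-0.003,0.008,0.005,0,0.28],
    [-0.003,0.008,0.005,0,0.28],
  ],
)

```text
time_s: 10.25
ee_pos: [617.8, 53.1, 335.0]
ee_rot: [180.0, -0.1, 95.7]
force: [-0.4, 0.1, 0.6]
gripper_width: 25.4
gripper_force: 0.0
```

Call:
servo_tool(
  rows=[
    [0,0,-0.1,0,0.28],
    [0,0,-0.2,0,0.28],
    [0,0,-0.25,0,0.28],
    [0,0,-0.25,0,0.28],
  ],
)

```text
time_s: 10.58
ee_pos: [618.7, 52.9, 387.6]
ee_rot: [179.7, -0.0, 95.7]
force: [0.0, -0.1, 0.6]
gripper_width: 25.4
gripper_force: 0.0
```

```bash
python3 arc.py;python3 - <<'E'
from h import *
a=vision.grab_frame("scene")[:,:,::-1]; b=vision.grab_frame("top")[:,:,::-1]
cv2.imwrite("pics/ab2.png",np.hstack([cv2.resize(a[100:330,190:400],(400,438)),cv2.resize(b[150:310,190:370],(400,438))]))
hsv=cv2.cvtColor(a,cv2.COLOR_BGR2HSV); red=((hsv[...,0]<6)|(hsv[...,0]>174))&(hsv[...,1]>180)&(hsv[...,2]>80); red[:,:240]=0;red[:,300:]=0;red[:160]=0
n,l,st,c=cv2.connectedComponentsWithStats(red.astype(np.uint8)); print(st,c)
hsv=cv2.cvtColor(b,cv2.COLOR_BGR2HSV); red=((hsv[...,0]<6)|(hsv[...,0]>174))&(hsv[...,1]>180)&(hsv[...,2]>80); red[:,:190]=0;red[:,260:]=0
n,l,st,c=cv2.connectedComponentsWithStats(red.astype(np.uint8)); print(st,c)
E
```

```text
t 10.58 theta 1.3217762272130933 r 294.52338645235983 pos [618.72987884  52.92773131 387.63863227] ftan 0.13831068430661833 frad 0.5445245663638903 [ 0.01402548 -0.14284528  0.56181565] 25.3911822050078
[[     0      0    640    480 307087]
 [   255    186     16     10    106]
 [   265    220      2      1      2]
 [   258    222      3      2      4]
 [   262    222      1      1      1]] [[319.52096311 239.51754389]
 [262.60377358 189.85849057]
 [265.5        220.        ]
 [259.25       222.25      ]
 [262.         222.        ]]
[[     0      0    640    480 307078]
 [   198    199     15     10    122]] [[319.54538912 239.51426348]
 [205.25409836 203.59836066]]
```

View pics/ab2.png

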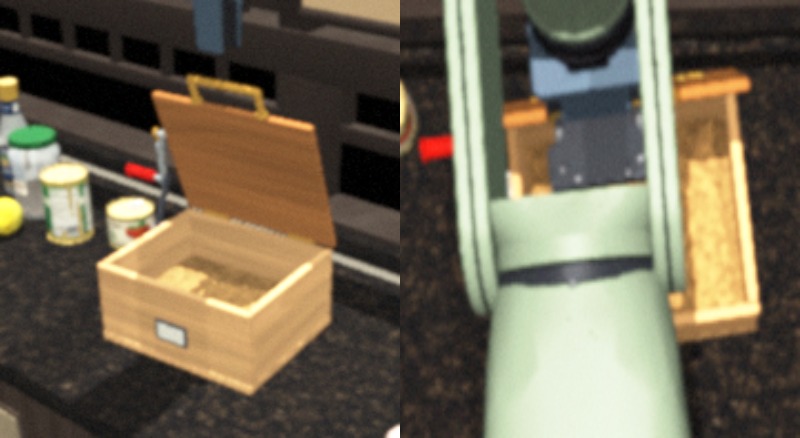

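Lid stands open by itself on the locked stay (knob at left crop (140,172)). On to the garlic.

Call:
servo_tool(
  rows=[
    [-1,-0.63,0,1,0.85],
    [-1,-0.63,0,1,0.85],
    [-1,-0.63,0,1,0.85],
    [-1,-0.63,0,1,0.85],
    [-1,-0.63,0,1,0.85],
    [-1,-0.63,0.1,1,0.85],
    [-1,-0.63,0.2,1,0.85],
    [-1,-0.63,0.3,1,0.85],
    [-1,-0.63,0.4,1,0.85],
    [-1,-0.63,0.5,1,0.85],
    [-1,-0.63,0.6,1,0.85],
    [-1,-0.63,0.6,1,0.85],
    [-1,-0.63,0.6,1,0.85],
    [-1,-0.63,0.6,1,0.85],
  ],
)

```text
time_s: 11.85
ee_pos: [511.6, -158.6, 262.8]
ee_rot: [-179.9, 0.2, 5.6]
force: [0.7, -0.1, 0.0]
gripper_width: 77.4
gripper_force: 0.0
```

```bash
python3 - <<'E'
from h import *
print(state()["ee_pos"],state()["ee_rot"],state()["qpos"],toolmove([525.5,-294.3,100]))
E
```

```text
[ 511.55452358 -158.60794586  262.78808282] [-1.79900919e+02  1.75954832e-01  5.62584273e+00] [-1.84681239e+01  1.32695902e+01  8.96578777e+01  1.90868871e-02
  7.72736061e+01  6.59019481e+01] [0.00538044 0.68343431 0.81274709]
```

Call:
servo_tool(
  rows=[
    [0.005,0.683,0.3,0,0.85],
    [0.005,0.683,0.3,0,0.85],
    [0.005,0.683,0.5,0,0.85],
    [0.005,0.683,0.81,0,0.85],
    [0.005,0.683,0.81,0,0.85],
    [0.005,0.683,0.81,0,0.85],
    [0.005,0.683,0.81,0,0.85],
    [0.005,0.683,0.81,0,0.85],
  ],
)

```text
time_s: 12.52
ee_pos: [526.4, -294.5, 101.5]
ee_rot: [-179.9, 0.1, 5.7]
force: [0.4, 0.4, 1.1]
gripper_width: 77.7
gripper_force: 0.0
```

```bash
python3 - <<'E'
from h import *
print(state()["ee_pos"],state()["ee_rot"],toolmove([525.5,-294.3,9]))
a=vision.grab_frame("scene")[:,:,::-1]
cv2.imwrite("pics/g.png",cv2.resize(a[220:370,340:500],(640,600)))
E
```

```text
[ 526.38595342 -294.48800533  101.45903205] [-1.79876330e+02  1.26735711e-01  5.71996034e+00] [-3.29143581e-03 -3.78984384e-04  4.62305467e-01]
```

View pics/g.png

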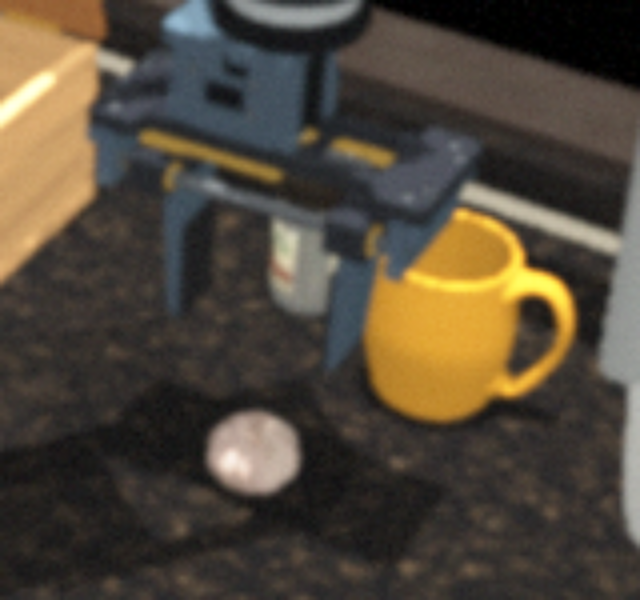

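The open fingers straddle the garlic (crop (253,452)), and the mug is well behind. Descend and grip gently.

Call:
servo_tool(
  rows=[
    [-0.003,0,0.15,0,0.85],
    [-0.003,0,0.3,0,0.85],
    [-0.003,0,0.4,0,0.85],
    [-0.003,0,0.46,0,0.85],
    [-0.003,0,0.46,0,0.85],
    [-0.003,0,0.46,0,0.4],
    [-0.003,0,0.46,0,0.3],
    [-0.003,0,0.46,0,0.3],
    [-0.003,0,0.46,0,0.3],
    [-0.003,0,0.46,0,0.3],
  ],
  force=6,
)

```text
time_s: 13.4
ee_pos: [527.1, -295.2, 11.7]
ee_rot: [179.9, -0.1, 5.7]
force: [-0.4, -0.4, 2.1]
gripper_width: 47.1
gripper_force: 6.6
```

Call:
servo_tool(
  rows=[
    [0,0,-0.15,0,0.3],
    [0,0,-0.3,0,0.3],
    [0,0,-0.45,0,0.3],
    [0,0,-0.6,0,0.3],
    [0,0,-0.75,0,0.3],
    [0,0,-0.9,0,0.3],
    [0,0,-0.9,0,0.3],
  ],
)

```text
time_s: 13.98
ee_pos: [529.5, -296.7, 197.8]
ee_rot: [179.6, -0.6, 5.7]
force: [0.7, -0.5, 0.5]
gripper_width: 47.4
gripper_force: 6.0
```

```bash
python3 - <<'E'
from h import *
y=np.radians(5.67);ex=np.array([np.cos(y),np.sin(y)]);ey=np.array([-ex[1],ex[0]])
p=np.array([591.8,46.7])-55*ex-10*ey; print(p)
print(state()["ee_pos"],state()["gripper_width"],toolmove([*p,186]))
E
```

```text
[538.05707821  31.31499568]
[ 529.53885057 -296.72710286  197.8238548 ] 47.3571224590361 [ 0.20421636 -1.62834742  0.04878445]
```

Call:
servo_tool(
  rows=[
    [0.1,-0.2,0.02,0,0.3],
    [0.1,-0.4,0.02,0,0.3],
    [0.1,-0.6,0.02,0,0.3],
    [0.1,-0.8,0.02,0,0.3],
    [0.1,-0.9,0.02,0,0.3],
    [0.1,-0.9,0.02,0,0.3],
  ],
)

```text
time_s: 14.48
ee_pos: [527.5, -109.9, 186.6]
ee_rot: [-179.9, 0.0, 5.9]
force: [0.0, 0.5, -0.2]
gripper_width: 47.3
gripper_force: 6.0
```

Call:
servo_tool(
  rows=[
    [0.1,-0.2,0.02,0,0.3],
    [0.1,-0.4,0.02,0,0.3],
    [0.1,-0.6,0.02,0,0.3],
    [0.1,-0.72,0.03,0,0.3],
    [0.1,-0.72,0.03,0,0.3],
    [0.1,-0.72,0.03,0,0.3],
    [0.1,-0.72,0.03,0,0.3],
  ],
)

```text
time_s: 15.07
ee_pos: [534.5, 30.4, 180.5]
ee_rot: [180.0, -0.0, 5.7]
force: [-0.6, 0.1, 0.1]
gripper_width: 46.9
gripper_force: 6.0
```

```bash
python3 - <<'E'
from h import *
print(state()["ee_pos"],state()["gripper_width"],toolmove([538,31.3,58.5]))
E
```

```text
[534.50119273  30.42805063 180.51848537] 46.9144081758395 [ 0.017688   -0.00307391  0.61009467]
```

Call:
servo_tool(
  rows=[
    [0.01,0,0.15,0,0.3],
    [0.01,0,0.3,0,0.3],
    [0.01,0,0.45,0,0.3],
    [0.01,0,0.55,0,0.3],
    [0.01,0,0.6,0,0.3],
    [0.01,0,0.615,0,0.3],
    [0.01,0,0.615,0,0.3],
    [0.01,0,0.615,0,0.3],
  ],
)

```text
time_s: 15.73
ee_pos: [537.4, 31.0, 58.5]
ee_rot: [180.0, -0.1, 5.6]
force: [0.3, -0.3, 0.6]
gripper_width: 47.1
gripper_force: 6.0
```

```bash
python3 - <<'E'
from h import *
s=state();print(s["ee_pos"],s["gripper_width"],s["force"])
E
```

```text
[537.43319946  30.96572191  58.54482121] 47.058372046997 [ 0.30572315 -0.30625183  0.55297218]
```

Call:
servo_tool(
  rows=[
    [0,0,0.005,0,0.3],
    [0,0,0.005,0,0.3],
    [0,0,0.005,0,0.6],
    [0,0,0.005,0,0.75],
    [0,0,0.005,0,0.75],
    [0,0,0.005,0,0.75],
    [0,0,-0.15,0,0.75],
    [0,0,-0.35,0,0.75],
    [0,0,-0.55,0,0.75],
    [0,0,-0.75,0,0.75],
    [0,0,-0.9,0,0.75],
    [0,0,-0.9,0,0.75],
  ],
)

```text
time_s: 16.73
ee_pos: [539.8, 31.9, 244.9]
ee_rot: [180.0, -0.8, 5.7]
force: [1.2, 0.5, 0.2]
gripper_width: 68.5
gripper_force: 0.0
```

```bash
python3 - <<'E'
from h import *
print(state()["ee_pos"],state()["gripper_width"])
a=two((205.25,203.6),(262.6,189.86)); print(a)
y=np.radians(5.67);ex=np.array([np.cos(y),np.sin(y)]);ey=np.array([-ex[1],ex[0]])
d=a[0][:2]-[591.8,46.7]; print("knob box",d@ex,d@ey)
E
```

```text
[539.80061493  31.85276017 244.86858321] 68.49924868939188
(array([642.99663231, 239.06699102, 166.85026182]), np.float64(3.571954826352962))
knob box 69.95176326603894 186.36766138851854
```

Call:
servo_tool(
  rows=[
    [-0.3,-0.2,0,0,0.75],
    [-0.3,-0.4,0,0,0.75],
    [-0.3,-0.6,0,0,0.75],
    [-0.3,-0.8,0,0,0.75],
    [-0.3,-1,0,-0.1,0.6],
    [-0.3,-1,0,-1,0.6],
    [-0.3,-1,0,-1,0.6],
    [-0.3,-1,0,-1,0.6],
    [-0.3,-1,0,-1,0.6],
    [-0.3,-1,0,-1,0.6],
    [-0.3,-1,0,-1,0.6],
    [-0.3,-1,0,-1,0.6],
    [-0.3,-1,0,-1,0.6],
    [-0.3,-1,0,-1,0.6],
    [-0.3,-1,0,-1,0.6],
    [-0.3,-1,0,-1,0.6],
    [-0.3,-1,0,-1,0.6],
    [-0.3,-1,0,-1,0.6],
  ],
)

```text
time_s: 18.23
ee_pos: [456.4, 224.6, 237.0]
ee_rot: [-180.0, 0.0, 95.8]
force: [0.2, 0.1, 0.9]
gripper_width: 54.6
gripper_force: 0.0
```

```bash
python3 - <<'E'
from h import *
s=state();print(s["ee_pos"],s["ee_rot"],s["qpos"])
a=vision.grab_frame("scene")[:,:,::-1]; b=vision.grab_frame("top")[:,:,::-1]
cv2.imwrite("pics/k.png",np.hstack([cv2.resize(a[100:330,190:400],(400,438)),cv2.resize(b[150:310,170:350],(400,438))]))
for im,x0,x1,y0,y1 in((a,240,300,160,210),(b,190,260,160,260)):
    hsv=cv2.cvtColor(im,cv2.COLOR_BGR2HSV); red=((hsv[...,0]<6)|(hsv[...,0]>174))&(hsv[...,1]>170)&(hsv[...,2]>60)
    m=np.zeros(red.shape,np.uint8); m[y0:y1,x0:x1]=red[y0:y1,x0:x1]
    n,l,st,c=cv2.connectedComponentsWithStats(m); print(st[1:],c[1:])
E
```

```text
[456.36030587 224.59045524 236.99650741] [-1.79954430e+02  1.44476301e-02  9.57525009e+01] [2.49069581e+01 1.14965839e+01 9.57305072e+01 1.36546689e-03
 7.28206968e+01 1.91540591e+01]
[[255 185  17  11 115]] [[262.76521739 189.91304348]]
[[198 198  24  12 193]] [[208.98963731 203.12953368]]
```

View pics/k.png

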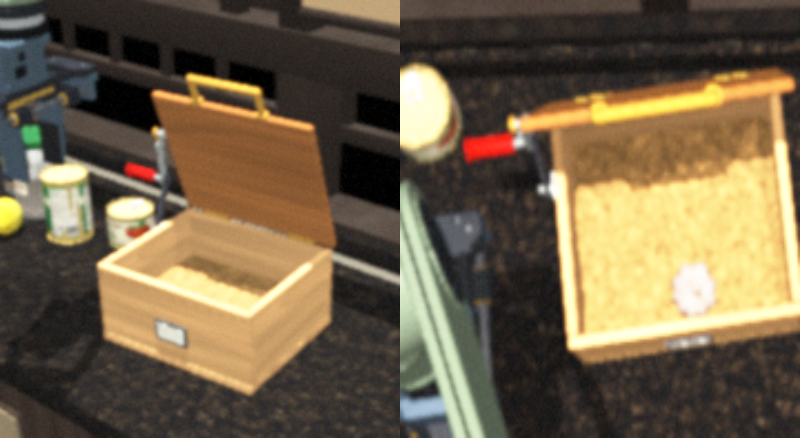

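Right half: garlic sits on the cork at crop (693,288). The knob is at crop (490,148), full-frame (209,203).

```bash
python3 - <<'E'
from h import *
y=np.radians(5.67);ex=np.array([np.cos(y),np.sin(y)]);ey=np.array([-ex[1],ex[0]]);O=np.array([591.8,46.7])
print(two((209,203.1),(262.77,189.9)))
for z in range(150,186,5):
    p=onz("top",209,203.1,z); d=p[:2]-O; print(z,p[:2],"box",d@ex,d@ey,"r",np.hypot(d@ex-40,z-104))
k=onz("top",221.8,244.7,52)[:2]-O; print(k@ex,k@ey)
E
```

```text
(array([641.00267623, 232.01549502, 169.68538668]), np.float64(2.18516278354286))
150 [646.92440769 235.56387374] box 73.51421823635268 182.49362412384176 r 56.91399497482033
155 [645.63129559 234.48173498] box 72.12051883395961 181.54453762171457 r 60.27211403429246
160 [644.33818349 233.39959622] box 70.72681943156665 180.59545111958747 r 63.87595347531105
165 [643.04507139 232.31745745] box 69.33312002917368 179.64636461746028 r 67.68627579240795
170 [641.75195928 231.23531869] box 67.93942062678062 178.6972781153331 r 71.67015574812277
175 [640.45884718 230.15317993] box 66.54572122438765 177.74819161320593 r 75.80023295032083
180 [639.16573508 229.07104117] box 65.15202182199468 176.79910511107875 r 80.05388311465033
185 [637.87262297 227.9889024 ] box 63.75832241960161 175.85001860895156 r 84.41242730897947
-5.3054629968736435 179.26662153863933
```

Call:
servo_tool(
  rows=[
    [-0.06,0.2,0,0,0.6],
    [-0.06,0.4,0,0,0.6],
    [-0.06,0.6,0,0,0.6],
    [-0.06,0.8,0,0,0.6],
    [-0.06,0.925,0,0,0.6],
    [-0.06,0.925,0,0,0.6],
    [-0.06,0.925,0.2,0,0.6],
    [-0.06,0.925,0.2,0,0.6],
    [-0.06,0.925,0.2,0,0.6],
  ],
  force=20,
)

```text
time_s: 19.08
ee_pos: [639.8, 230.6, 195.2]
ee_rot: [-179.6, 0.1, 95.6]
force: [-0.7, 0.1, 0.3]
gripper_width: 54.7
gripper_force: 0.0
```

```bash
python3 - <<'E'
from h import *
s=state();print(s["ee_pos"],s["ee_rot"],s["force"],toolmove([641.8,231,154]))
a=vision.grab_frame("scene")[:,:,::-1]; b=vision.grab_frame("top")[:,:,::-1]
cv2.imwrite("pics/k2.png",np.hstack([cv2.resize(a[110:270,210:340],(400,492)),cv2.resize(b[150:280,170:280],(400,492))]))
E
```

```text
[639.79104447 230.55772134 195.22295537] [-1.79623315e+02  8.05277528e-02  9.56486043e+01] [-0.69463471  0.05362071  0.31823521] [0.00150166 0.0115685  0.20604127]
```

View pics/k2.png

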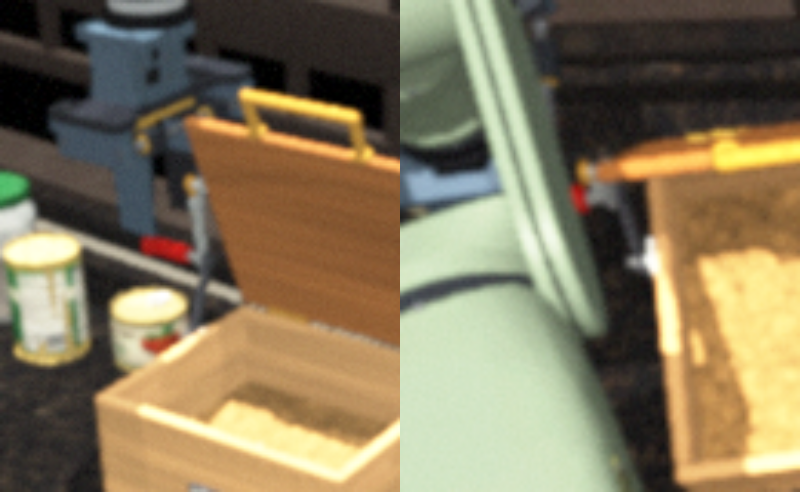

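The fingers are over the knob (crop (165,245)), clear of the lid. Descend and pinch.

Call:
servo_tool(
  rows=[
    [0,0.01,0.08,0,0.6],
    [0,0.01,0.15,0,0.6],
    [0,0.01,0.2,0,0.6],
    [0,0.01,0.2,0,0.6],
    [0,0.01,0.2,0,0.3],
    [0,0.01,0.2,0,0.1],
    [0,0.01,0.2,0,0.1],
    [0,0.01,0.2,0,0.1],
    [0,0.01,0.2,0,0.1],
    [0,0.01,0.2,0,0.1],
  ],
  force=20,
)

```text
time_s: 20.02
ee_pos: [642.2, 231.2, 157.6]
ee_rot: [-179.8, -0.0, 95.7]
force: [-8.6, -0.2, 2.2]
gripper_width: 17.4
gripper_force: 4.1
```

```bash
python3 - <<'E'
from h import *
y=np.radians(5.67);ex=np.array([np.cos(y),np.sin(y)]);ey=np.array([-ex[1],ex[0]]);O=np.array([591.8,46.7])
s=state();d=s["ee_pos"][:2]-O;print(s["ee_pos"],d@ex,d@ey,s["force"],s["gripper_width"],s["gripper_force"])
E
```

```text
[642.21700813 231.17834892 157.63523994] 68.39656565812746 178.59464084141436 [-8.64102876 -0.17360636  2.18289322] 17.419387056193553 4.107079636305571
```

Call:
servo_tool(
  rows=[
    [0,-0.01,0,0,0.1],
    [0,-0.01,0,0,0.1],
    [0,-0.01,0,0,0.1],
    [0,-0.01,0,0,0.1],
  ],
)

```text
time_s: 20.35
ee_pos: [640.9, 231.1, 157.3]
ee_rot: [-179.8, -0.0, 95.7]
force: [-4.9, 0.5, -0.3]
gripper_width: 15.6
gripper_force: 20.7
```

```bash
cat > kb.py <<'E'
from h import *
y=np.radians(5.67);ex=np.array([np.cos(y),np.sin(y)]);ey=np.array([-ex[1],ex[0]]);O=np.array([591.8,46.7])
s=state();d=s["ee_pos"][:2]-O;f=s["force"];print(round(s["time_s"],2),"box",d@ex,d@ey,s["ee_pos"][2],"F",f[:2]@ex,f[:2]@ey,f[2],s["gripper_width"],s["gripper_force"])
E
python3 kb.py
```

```text
20.35 box 67.03171943139841 178.66553905306947 157.25607847199925 F -4.851613293719223 0.9618704316862134 -0.32229030995246166 15.55829913027586 20.725344317033887
```

```bash
python3 - <<'E'
import numpy as np
E=np.radians([22.7,4,-20,-48,-76,-104,-126,-139])
for a,b in zip(E,E[1:]):
    n=int(round(np.degrees(a-b)/2))
    print(round(np.degrees(b)),[[0,float(round(70*(np.sin(t)-np.sin(a))/200,3)),float(round(-70*(np.cos(t)-np.cos(a))/200,3)),0,0.1] for t in np.linspace(a,b,n+1)[1:]])
E
```

```text
4 [[0, -0.012, -0.005, 0, 0.1], [0, -0.024, -0.009, 0, 0.1], [0, -0.036, -0.013, 0, 0.1], [0, -0.048, -0.016, 0, 0.1], [0, -0.06, -0.019, 0, 0.1], [0, -0.073, -0.022, 0, 0.1], [0, -0.085, -0.024, 0, 0.1], [0, -0.098, -0.025, 0, 0.1], [0, -0.111, -0.026, 0, 0.1]]
-20 [[0, -0.012, -0.001, 0, 0.1], [0, -0.024, -0.001, 0, 0.1], [0, -0.037, -0.001, 0, 0.1], [0, -0.049, -0.0, 0, 0.1], [0, -0.061, 0.001, 0, 0.1], [0, -0.073, 0.003, 0, 0.1], [0, -0.085, 0.004, 0, 0.1], [0, -0.097, 0.007, 0, 0.1], [0, -0.109, 0.01, 0, 0.1], [0, -0.121, 0.013, 0, 0.1], [0, -0.133, 0.016, 0, 0.1], [0, -0.144, 0.02, 0, 0.1]]
-48 [[0, -0.011, 0.004, 0, 0.1], [0, -0.023, 0.009, 0, 0.1], [0, -0.034, 0.014, 0, 0.1], [0, -0.045, 0.02, 0, 0.1], [0, -0.055, 0.026, 0, 0.1], [0, -0.066, 0.032, 0, 0.1], [0, -0.076, 0.039, 0, 0.1], [0, -0.086, 0.046, 0, 0.1], [0, -0.096, 0.053, 0, 0.1], [0, -0.105, 0.061, 0, 0.1], [0, -0.114, 0.069, 0, 0.1], [0, -0.123, 0.077, 0, 0.1], [0, -0.132, 0.086, 0, 0.1], [0, -0.14, 0.095, 0, 0.1]]
-76 [[0, -0.008, 0.009, 0, 0.1], [0, -0.016, 0.019, 0, 0.1], [0, -0.023, 0.028, 0, 0.1], [0, -0.03, 0
[... 474 characters left out ...]
.085, 0, 0.1], [0, -0.01, 0.097, 0, 0.1], [0, -0.01, 0.109, 0, 0.1], [0, -0.008, 0.121, 0, 0.1], [0, -0.007, 0.133, 0, 0.1], [0, -0.005, 0.145, 0, 0.1], [0, -0.003, 0.157, 0, 0.1], [0, 0.0, 0.169, 0, 0.1]]
-126 [[0, 0.003, 0.012, 0, 0.1], [0, 0.007, 0.023, 0, 0.1], [0, 0.011, 0.035, 0, 0.1], [0, 0.015, 0.046, 0, 0.1], [0, 0.02, 0.058, 0, 0.1], [0, 0.025, 0.069, 0, 0.1], [0, 0.031, 0.08, 0, 0.1], [0, 0.036, 0.09, 0, 0.1], [0, 0.043, 0.101, 0, 0.1], [0, 0.049, 0.111, 0, 0.1], [0, 0.056, 0.121, 0, 0.1]]
-139 [[0, 0.007, 0.009, 0, 0.1], [0, 0.014, 0.018, 0, 0.1], [0, 0.021, 0.027, 0, 0.1], [0, 0.029, 0.035, 0, 0.1], [0, 0.037, 0.043, 0, 0.1], [0, 0.045, 0.051, 0, 0.1], [0, 0.054, 0.058, 0, 0.1]]
```

Call:
servo_tool(
  rows=[
    [0,-0.012,-0.005,0,0.1],
    [0,-0.024,-0.009,0,0.1],
    [0,-0.036,-0.013,0,0.1],
    [0,-0.048,-0.016,0,0.1],
    [0,-0.06,-0.019,0,0.1],
    [0,-0.073,-0.022,0,0.1],
    [0,-0.085,-0.024,0,0.1],
    [0,-0.098,-0.025,0,0.1],
    [0,-0.111,-0.026,0,0.1],
    [0,-0.111,-0.026,0,0.1],
  ],
)

```text
time_s: 21.18
ee_pos: [621.3, 229.3, 161.3]
ee_rot: [179.8, 0.0, 95.8]
force: [7.7, 4.4, -12.9]
gripper_width: 15.7
gripper_force: 21.8
```

```bash
python3 kb.py
```

```text
21.18 box 47.43273356391878 178.78638956707275 161.2776171626841 F 8.140928489927667 3.614565378287955 -12.882141364391211 15.652873797228045 21.77878897637129
```

Call:
servo_tool(
  rows=[
    [0,0,0.008,0,0.1],
    [0,-0.012,0.008,0,0.1],
    [0,-0.024,0.008,0,0.1],
    [0,-0.037,0.008,0,0.1],
    [0,-0.049,0.009,0,0.1],
    [0,-0.049,0.009,0,0.1],
  ],
)

```text
time_s: 21.68
ee_pos: [610.6, 228.2, 161.6]
ee_rot: [179.9, -0.0, 95.8]
force: [1.8, 3.0, -3.0]
gripper_width: 15.3
gripper_force: 21.0
```

```bash
python3 kb.py
```

```text
21.68 box 36.613334851808574 178.75291029101945 161.57817984376413 F 2.102333542714391 2.7959101298073668 -2.99389284363665 15.277257930037692 20.986478738486767
```

Call:
servo_tool(
  rows=[
    [0,-0.012,0.002,0,0.1],
    [0,-0.024,0.004,0,0.1],
    [0,-0.036,0.006,0,0.1],
    [0,-0.048,0.008,0,0.1],
    [0,-0.06,0.011,0,0.1],
    [0,-0.072,0.014,0,0.1],
    [0,-0.084,0.017,0,0.1],
    [0,-0.095,0.021,0,0.1],
    [0,-0.095,0.021,0,0.1],
  ],
)

```text
time_s: 22.43
ee_pos: [589.9, 226.0, 157.0]
ee_rot: [-179.9, -0.0, 95.7]
force: [-3.7, 1.0, 6.0]
gripper_width: 15.7
gripper_force: 20.1
```

```bash
python3 kb.py
```

```text
22.43 box 15.854388610614809 178.6069318300863 157.0256890070959 F -3.53461677830755 1.3522161759242264 6.00488566210365 15.73333430593313 20.138852982781827
```

Call:
servo_tool(
  rows=[
    [0,-0.012,0.001,0,0.1],
    [0,-0.024,0.005,0,0.1],
    [0,-0.035,0.01,0,0.1],
    [0,-0.046,0.016,0,0.1],
    [0,-0.056,0.022,0,0.1],
    [0,-0.067,0.028,0,0.1],
    [0,-0.077,0.035,0,0.1],
    [0,-0.087,0.042,0,0.1],
    [0,-0.087,0.042,0,0.1],
  ],
)

```text
time_s: 23.18
ee_pos: [572.5, 224.2, 147.7]
ee_rot: [-179.9, 0.0, 95.7]
force: [-5.0, 0.7, 3.1]
gripper_width: 15.5
gripper_force: 20.0
```

```bash
python3 kb.py
```

```text
23.18 box -1.6624292495652604 178.5143779896819 147.70154654593185 F -4.913520574387246 1.2041129646829583 3.13360595420549 15.451679527128158 20.0492288073292
```

Call:
servo_tool(
  rows=[
    [0,-0.012,0.005,0,0.1],
    [0,-0.021,0.013,0,0.1],
    [0,-0.03,0.021,0,0.1],
    [0,-0.039,0.029,0,0.1],
    [0,-0.048,0.038,0,0.1],
    [0,-0.056,0.047,0,0.1],
    [0,-0.064,0.056,0,0.1],
    [0,-0.072,0.066,0,0.1],
    [0,-0.079,0.075,0,0.1],
    [0,-0.086,0.085,0,0.1],
    [0,-0.093,0.096,0,0.1],
    [0,-0.099,0.106,0,0.1],
    [0,-0.105,0.117,0,0.1],
    [0,-0.105,0.117,0,0.1],
  ],
)

```text
time_s: 24.35
ee_pos: [552.3, 222.2, 124.3]
ee_rot: [-179.9, 0.0, 95.7]
force: [-6.0, 1.4, 0.8]
gripper_width: 15.5
gripper_force: 24.9
```

```bash
python3 kb.py
```

```text
24.35 box -22.007378404331774 178.56041514096842 124.28414982077635 F -5.836346777172133 1.9986374798717848 0.8066921014495547 15.485667336780919 24.881724882870913
```

Call:
servo_tool(
  rows=[
    [0,-0.008,0.01,0,0.1],
    [0,-0.014,0.021,0,0.1],
    [0,-0.018,0.032,0,0.1],
    [0,-0.023,0.043,0,0.1],
    [0,-0.027,0.055,0,0.1],
    [0,-0.03,0.067,0,0.1],
    [0,-0.034,0.079,0,0.1],
    [0,-0.037,0.091,0,0.1],
    [0,-0.039,0.103,0,0.1],
    [0,-0.041,0.115,0,0.1],
    [0,-0.042,0.127,0,0.1],
    [0,-0.044,0.139,0,0.1],
    [0,-0.044,0.151,0,0.1],
    [0,-0.044,0.164,0,0.1],
    [0,-0.044,0.164,0,0.1],
  ],
)

```text
time_s: 25.6
ee_pos: [544.3, 221.6, 91.6]
ee_rot: [180.0, 0.0, 95.7]
force: [-4.1, 3.4, 0.3]
gripper_width: 15.7
gripper_force: 30.1
```

```bash
python3 kb.py
```

```text
25.6 box -30.014937461489346 178.74058587507483 91.59512369409168 F -3.7909635516248996 3.7940735355568886 0.30797021264718266 15.674496630623823 30.124380122870207
```

Call:
servo_tool(
  rows=[
    [0.002,-0.002,0.012,0,0.1],
    [0.002,-0.002,0.024,0,0.1],
    [0.002,0,0.036,0,0.1],
    [0.002,0.001,0.048,0,0.1],
    [0.002,0.003,0.06,0,0.1],
    [0.002,0.005,0.072,0,0.1],
    [0.002,0.008,0.084,0,0.1],
    [0.002,0.011,0.096,0,0.1],
    [0.002,0.015,0.107,0,0.1],
    [0.002,0.019,0.119,0,0.1],
    [0.002,0.023,0.13,0,0.1],
    [0.002,0.028,0.142,0,0.1],
    [0.002,0.033,0.153,0,0.1],
    [0.002,0.039,0.164,0,0.1],
    [0.002,0.039,0.164,0,0.1],
  ],
)

```text
time_s: 26.85
ee_pos: [552.4, 222.3, 59.0]
ee_rot: [180.0, 0.0, 95.7]
force: [2.1, -3.6, -3.9]
gripper_width: 15.3
gripper_force: 20.1
```

```bash
python3 kb.py
```

```text
26.85 box -21.829628464584875 178.65490948531743 58.959706510638526 F 1.7512842054707476 -3.7585574225857226 -3.925717521167063 15.32457005398546 20.121877460042015
```

Call:
servo_tool(
  rows=[
    [0,0.005,0.01,0,0.1],
    [0,0.012,0.021,0,0.1],
    [0,0.018,0.031,0,0.1],
    [0,0.025,0.041,0,0.1],
    [0,0.032,0.05,0,0.1],
    [0,0.039,0.059,0,0.1],
    [0,0.039,0.059,0,0.1],
  ],
)

```text
time_s: 27.43
ee_pos: [560.0, 223.4, 47.3]
ee_rot: [180.0, -0.0, 95.7]
force: [0.8, -2.8, -0.8]
gripper_width: 15.5
gripper_force: 21.1
```

```bash
python3 kb.py
```

```text
27.43 box -14.18269474608973 178.92840052594636 47.325364238403274 F 0.5333066075335825 -2.879249534069171 -0.8397987403797392 15.453436582679336 21.08011653413996
```

Call:
servo_tool(
  rows=[
    [0,0.004,0.005,0,0.1],
    [0,0.007,0.009,0,0.1],
    [0,0.011,0.013,0,0.1],
    [0,0.015,0.017,0,0.1],
    [0,0.019,0.021,0,0.1],
    [0,0.023,0.025,0,0.1],
    [0,0.023,0.025,0,0.1],
    [0,0.023,0.025,0,0.1],
  ],
)

```text
time_s: 28.1
ee_pos: [564.4, 223.8, 42.4]
ee_rot: [180.0, -0.0, 95.7]
force: [1.3, -3.2, -1.4]
gripper_width: 15.4
gripper_force: 20.9
```

```bash
python3 kb.py; python3 - <<'E'
from h import *
a=vision.grab_frame("scene")[:,:,::-1]
cv2.imwrite("pics/e.png",cv2.resize(a[130:310,190:390],(660,594),interpolation=cv2.INTER_CUBIC))
E
```

```text
28.1 box -9.752362447259618 178.92339434002866 42.41377832961057 F 0.9919926070391969 -3.278119794496665 -1.3871539272444504 15.372789720509932 20.91765441466123
```

View pics/e.png

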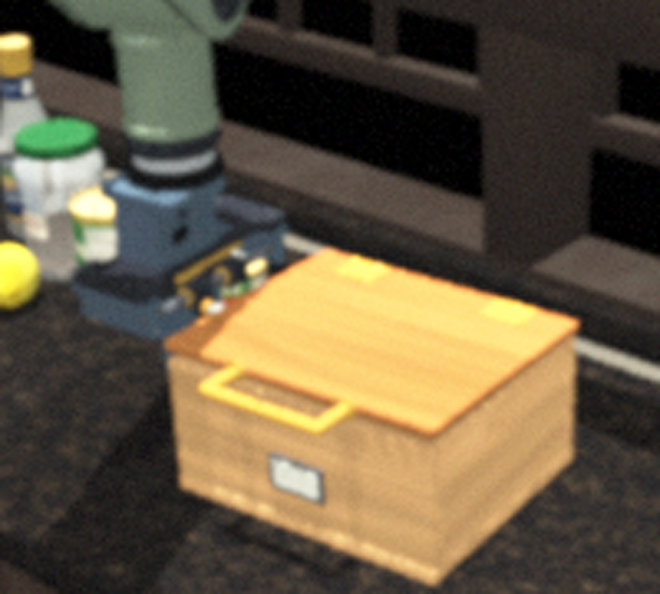

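The lid looks almost shut (front edge at crop about (300,390)). I'll lower the last millimetres until it resists.

Call:
servo_tool(
  rows=[
    [0,0.003,0.003,0,0.1],
    [0,0.006,0.006,0,0.1],
    [0,0.009,0.009,0,0.1],
    [0,0.009,0.009,0,0.1],
  ],
)

```text
time_s: 28.48
ee_pos: [566.2, 223.9, 40.6]
ee_rot: [180.0, -0.0, 95.7]
force: [0.7, -3.3, -1.7]
gripper_width: 15.3
gripper_force: 20.5
```

```bash
python3 kb.py
```

```text
28.48 box -7.939260238062321 178.90835275469053 40.63523589065091 F 0.3300412872042746 -3.392433583936638 -1.6974807037727178 15.348261377450214 20.520498831756413
```

Call:
servo_tool(
  rows=[
    [0,0.003,0.003,0,0.1],
    [0,0.006,0.006,0,0.1],
    [0,0.008,0.008,0,0.1],
    [0,0.008,0.008,0,0.1],
  ],
)

```text
time_s: 28.82
ee_pos: [567.2, 224.0, 39.7]
ee_rot: [-179.9, 0.0, 95.7]
force: [-0.6, -4.3, 4.5]
gripper_width: 15.4
gripper_force: 20.6
```

```bash
python3 kb.py
```

```text
28.82 box -6.922320531987214 178.89938385486784 39.70381443944561 F -1.0155325282842647 -4.179235393859818 4.473201842950732 15.42569710084296 20.617192040663213
```

Call:
servo_tool(
  rows=[
    [0,0,-0.002,0,0.1],
    [0,0,-0.002,0,0.3],
    [0,0,-0.002,0,0.5],
    [0,0,-0.002,0,0.5],
    [0,0,-0.002,0,0.5],
    [0,0,-0.05,0,0.5],
    [0,0,-0.2,0,0.5],
    [0,0,-0.4,0,0.5],
    [0,0,-0.6,0,0.5],
    [0,0,-0.8,0,0.5],
    [0,0,-0.95,0,0.5],
    [0,0,-0.95,0,0.5],
  ],
)

```text
time_s: 29.82
ee_pos: [570.8, 225.8, 237.8]
ee_rot: [179.2, -0.3, 95.7]
force: [0.9, 0.3, 0.1]
gripper_width: 45.7
gripper_force: 0.0
```

Call:
servo_tool(
  rows=[
    [0.2,-0.2,0,0,0.5],
    [0.4,-0.4,0,0,0.5],
    [0.6,-0.5,0,0,0.5],
    [0.8,-0.5,0,0,0.5],
    [0.8,-0.5,0,0,0.5],
    [0.8,-0.5,0,0,0.5],
  ],
)

```text
time_s: 30.32
ee_pos: [449.6, 378.1, 229.3]
ee_rot: [-180.0, -0.2, 96.0]
force: [0.0, -0.4, -0.4]
gripper_width: 45.8
gripper_force: 0.0
```

```bash
python3 kb.py; python3 - <<'E'
from h import *
a=vision.grab_frame("scene")[:,:,::-1];b=vision.grab_frame("top")[:,:,::-1]
for n,p,im in(("scene","pics/scene0.png",a),("top","pics/top0.png",b)):
    d=cv2.absdiff(cv2.imread(p),np.ascontiguousarray(im)).max(2)
    r=d[190:330,240:370] if n=="scene" else d[170:300,235:360]
    print(n,"box region diff frac",(r>45).mean())
hsv=cv2.cvtColor(b,cv2.COLOR_BGR2HSV); red=((hsv[...,0]<6)|(hsv[...,0]>174))&(hsv[...,1]>180)&(hsv[...,2]>80)
red[:,:200]=0;red[:,260:]=0; v,u=np.nonzero(red); print(u.mean(),v.mean())
cv2.imwrite("pics/f.png",np.hstack([cv2.resize(a,(400,300)),cv2.resize(b,(400,300))]))
E
```

```text
30.32 box -108.7777819927951 343.8306172614049 229.25238744811827 F -0.022018110553895583 -0.35167782259709396 -0.441116742579372 45.754353373687266 0.0
scene box region diff frac 0.0
top box region diff frac 0.0
221.78125 244.74375
```

View pics/f.png

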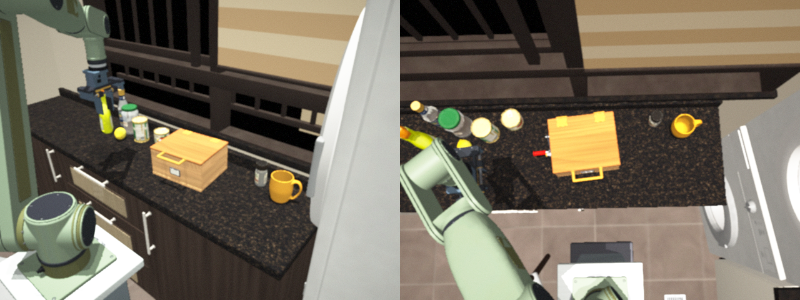

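The box looks the same as it did at the start: lid shut, knob back at top px (221.8,244.7). The garlic is gone from the worktop and the other things stand where they did.

```bash
python3 -c "
from workcell import job_done; print(job_done())"
```

```text
the job is handed in; nothing more can be done
None
```

The garlic is inside the box, the lid is fully shut with the stay folded, and the gripper has let go; I handed the job in at about 30 s and no verdict came back.

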